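# Lock a valve body in the test fixture with the two-stage lever

## Task

Push the valve body that stands between the guides of the fixture back along them until it rests against the fixture's stop plate. Then push the fixture's ball-headed sliding lever towards the valve, past its first detent and fully home at its second stop, so that the locking tongue lies across the near side of the valve. Use the fingers only to push: do not lift or tip the valve, and leave the loose things around the fixture where they are.

Things in the scene. Friction and masses are not known exactly. Their poses are not given: they have to be found in the camera images.
- fixture: Aluminium fixture fixed to the worktop; place and yaw (+-0.3) vary. Origin: on the worktop, below the valve's origin when home. x runs along the guides to the stop (away from the robot), y left, z up. Plate 8 mm thick, x -124..64, y -58..58 mm. Two steel guides on it, tops 34 mm above the worktop, inner faces y = +-40 mm, from x = -120 mm; the right one has a gap at x -72..-42 mm for the tongue.
- stop (a point): Middle of the front face of the fixed steel stop plate (90 mm wide, top 63 mm above the worktop) across the far end of the guides, at fixture x = +44 mm, 35 mm above the worktop. The valve is home when it touches this face.
- valve: Loose cast valve body, orange ring on top, between the guides; 106 mm high, 0.5 kg. Origin: centre of its underside. Its x axis points to the fixture's right (-y), so its round side port faces the robot: port face 45 mm nearer the robot than the origin, 28 mm above the worktop, 7 mm right of centre. Push there: pushed high, it may tip. Starts at fixture x -75..-50, home at 0 to 2 mm. Slides at 2 to 4 N.
- lever (a joint): Position of the sliding lever in m along the fixture's +y axis, towards the valve: 0 at the open stop where it starts, 0.030 in the first detent, 0.060 at the second stop, the end of its travel. A detent holds it in all three places: leaving the open stop or the first detent takes about 9 N; it snaps into the next place from half-way and stays where it was left. Its grey detent housing (50 x 36 mm, 58 mm high) stands at fixture x -103, y -110 mm.
- lever_knob (a point): Centre of the black ball, 30 mm across, on the lever's upright steel post (14 mm), 95 mm above the worktop; at fixture x = -57 mm, y = -140 mm when open and y = -80 mm at the second stop. Push it from its right (fixture -y) side. Below it the dark steel track spans fixture x -78..-36, y -183..-65 mm, 24 mm high, its outer end block 30 mm.
- tongue_nose (a point): Nose of the flat steel locking tongue (12 mm thick, 27 to 41 mm above the worktop) that the lever post carries; it points to the valve and moves with the lever: fixture y = -59 mm when open, +1 mm at the second stop. Its side towards the stop is at fixture x = -51 mm, so it jams on a valve that is not home.
- nut_dish: Bystander: loose steel dish of nuts, 69 mm across, 20 mm high; origin under its centre.
- grease_tub: Bystander: loose round grey tub with a yellow lid, 66 mm across, 42 mm high; origin under its centre.
- hex_key: Bystander: loose black hex key lying flat, 35 x 113 x 7 mm; origin under its centre.
- spare_ring: Bystander: loose orange ring lying flat, 70 mm across, 12 mm high; origin under its centre.
Things that resemble listed ones, but are neither listed nor needed, are in the scene too. What is shaped like the valve but red is not meant.

How it is judged (in metres and radians):
On the way, in this order (a step that is already met when the one before it is completed fails the run):
1. the valve body stands against the stop plate (x of valve in the frame of fixture above -0.005 m and angle between valve's own z axis and vertical below 0.1 rad), for 0.2 s.
2. the lever is at its second stop (value of joint lever above 0.057 m), for 0.2 s.
At the end, for the whole second after the job is handed in: The lever is within 3 mm of its second stop, and the valve body is upright (within 0.1 rad), at rest on the base plate and within 8 mm of home against the stop plate (value of joint lever above 0.057 m and x of valve in the frame of fixture above -0.008 m and angle between valve's own z axis and vertical below 0.1 rad and height (world z) of valve below 0.014 m and linear speed of valve below 0.02 m/s); the robot touches nothing.
It fails at once if the valve body is lifted more than 12 mm (height (world z) of valve above 0.02 m).
It fails at once if the valve body is tipped (angle between valve's own z axis and vertical above 0.3 rad).
It fails at once if the lever is moved into its first detent or beyond before the valve is home (value of joint lever above 0.02 m and x of valve in the frame of fixture below -0.01 m).
It fails at once if a loose thing beside the fixture is moved more than 30 mm (distance of any of nut_dish, grease_tub, hex_key, spare_ring from where it was at the start of the episode above 0.03 m).
It also fails if it takes over 48 s, if anything falls off the work surface, if the arm or the gripper's body presses on something with over 40 N, if the wrist force passes 120 N, or if a joint passes its speed limit or range.

## Robot

A 6-joint arm with a two-finger parallel gripper is mounted at the origin on a cart in front of the work surface, level with it; the furniture and walls round the work are solid. World frame = base frame: x ahead of the robot, y to its left, z up, the work surface at z = 0. Lengths are in mm, angles in rad, forces in N, time in s.
With the tool pointing down it reaches from about 275 to 750 mm from the base axis. Payload 10.2 kg.
Tool frame: the origin (TCP) lies midway between the tips of the shut fingers; the grasp point (between the pads) lies 19 mm behind it; z points along the fingers, y is the line along which they close (so a half turn about z gives the same grasp; the last joint's range is limited). The gripper opens to 85 mm and grips with 20 to 120 N. Pads are 22 mm wide; open, the fingers measure 114 mm over their backs; the gripper's body (76 mm by 85 mm) begins 54 mm behind the grasp point. The pads swing forward as they close: fully open they stand 13 mm farther back than shut.
Start: joints at [1.001, 0.313, 1.498, -0, 1.331, -0.223], TCP at [178.455, 493.746, 231.294] pointing down, gripper open.
Joint ranges: [-2.94, 2.94], [-0.97, 2.17], [0.19, 2.56], [-1.23, 4.37], [0.02, 3.11], [-2.88, 2.88]. Speed limits (rad/s): [2.39, 2.39, 3.01, 3.14, 3.14, 3.14].

## Interface

Orientations are given as a unit quaternion [w, x, y, z].
In Python, from rig import ctrl gives the robot as it stands.
- The arm moves only by the tool send_rows, never from a script. Its argument "targets" is a list of rows, each a list of 7 numbers: the closure, from -1 (fully open) to 1 (shut), so that 0 is half open, then the shift along the tool's x, y, z in m, then the turn, a rotation vector about the tool's x, y, z in rad. In form: [[claw, dx, dy, dz, ax, ay, az], ...]. A call has exactly 10 rows; each row shifts and turns the commanded pose from where the row before left it, along the tool's axes as they then stand; what a row does not reach is not made up. A row lasts 1/8 s, in which the tool goes at most 62.5 mm and 10.7 degrees, less where a joint would pass 70% of its speed; a pose out of reach is approached as far as the arm can. A call with a gripper value outside its range is refused whole. The fingers move at their own pace and stop on an object; "squeeze" is the grip in N (left out, the last holds). Time passes only in rows, so rows that do not move let the fingers close, or fill a call up. It gives the time, the measured TCP pose, the force, the opening and the grip force at its end, in the units of the state.
- ctrl.sense(): the state, without advancing time (a new reading comes with each control period).
- ctrl.capture(name): name is "scene" or "top"; returns a dict with "img" (384x512x3 uint8, red, green, blue), "camera_matrix" (3x3 intrinsics, pixels), "k1" (the pictures are not rectified: a ray, as slopes to the right and down, at radius r is drawn at 1 + k1 r^2 times it, then the intrinsics apply), "R" (3x3) and "t" (3): a world point X has camera coordinates R X + t. Camera axes: x right, y down, z forward; pixel columns grow to the right and rows downward; lengths in mm; the calibration is good to about 2 mm. A picture is of the moment at which its call begins. There is no depth.
- ctrl.finish_job(): hands the job in; it is judged then, once.
Trained networks look in a picture, given as the dict that the camera call returned (one of the last four; its "shot" number tells which), for a name from the list of things; names that differ only in an ending like _2 or _b are one class to them, and where a whole thing is asked for, a point or a joint stands for the part that bears it (a point fixed in the world has none). Each returns a list of dicts, best first, with "score" (0 to 1); they miss things now and then, are a little off and sometimes report something else, mostly with a low value. They report only what shows in the picture. A call takes as long as a camera call. They do not tell look-alikes from the thing itself.
- ctrl.boxes_of(query, picture): "extent" ([left, top, width, height] in pixels, round what is visible of it).
- ctrl.landmark_of(query, picture): "point" ([column, row] in pixels: a listed point, or the origin of a listed thing).
The state is a dict: "time_s": time; "joints": joint angles; "dq": joint speeds; "tau": joint torques, N m; "eef_pos": TCP position; "ee_rot": TCP orientation; "force": force on the tool from outside, world axes, zero at the start; "wrist_torque": the same for the moment, N m; "grip_width": opening from 0.0 (shut) to 1.0 (fully open); "grip_force": force on a finger pad.
Only numpy, scipy, OpenCV 4.12 (cv2) and the standard library are available. Lean on these libraries where they do the work, as an engineer would, in place of code of your own. Each camera call takes 0.05 s, during which the arm holds its last target. There are 200 camera calls.

## Working session

There is one attempt and no reset: what is moved stays moved. The work goes in short steps, Python scripts to look and compute and a tool call to move; the robot and the scene stay as the last step left them, time stands still between calls to the robot, and variables do not carry over. Pictures are saved under pics/ and viewed, at most 10 in all, crops included, and the job is handed in when it is done.

Besides the shell and the picture viewer there is one more tool, called after "Request:" by a JSON object that holds its "name" and its "arguments", one argument or row to a line. send_rows: Moves the arm, as the interface text tells. Its arguments: {"type":"object","properties":{"targets":{"type":"array"},"squeeze":{"type":"number"}},"required":["targets"]}

```bash
ls; mkdir -p pics; cat > h.py <<'E'
import numpy as np, cv2
from rig import ctrl
def dist(p): return np.array([p['k1'],0,0,0,0],float)
def ray(p,uv):
    K=np.array(p['camera_matrix'],float);k=p['k1']
    d=np.array([(uv[0]-K[0,2])/K[0,0],(uv[1]-K[1,2])/K[1,1]]);s=d.copy()
    for _ in range(50): s=d/(1+k*(s@s))
    R=np.array(p['R']);t=np.array(p['t']);v=R.T@np.array([s[0],s[1],1]);return -R.T@t,v/np.linalg.norm(v)
def atz(p,uv,z):
    o,v=ray(p,uv);return o+v*(z-o[2])/v[2]
def tri(p,a,q,b):
    o1,v1=ray(p,a);o2,v2=ray(q,b)
    A=np.stack([v1,-v2],1);s=np.linalg.lstsq(A,o2-o1,rcond=None)[0]
    x,y=o1+s[0]*v1,o2+s[1]*v2;return (x+y)/2,np.linalg.norm(x-y)
def proj(p,X):
    R=np.array(p['R']);c=R@np.array(X,float)+np.array(p['t']);s=c[:2]/c[2];s=s*(1+p['k1']*(s@s));K=np.array(p['camera_matrix'])
    return np.array([K[0,0]*s[0]+K[0,2],K[1,1]*s[1]+K[1,2]])
E
python3 - <<'E'
from h import *
for n in ['scene','top']:
    p=ctrl.capture(n);cv2.imwrite(f'pics/{n}0.png',p['img'][:,:,::-1])
    print(n,p['shot'],'cam at',-np.array(p['R']).T@np.array(p['t']))
    for q in ['fixture','stop','valve','lever_knob','tongue_nose','nut_dish','grease_tub','hex_key','spare_ring']:
        r=ctrl.landmark_of(q,p);print(q,[(np.round(d['point'],1).tolist(),round(d['score'],2)) for d in r[:3]])
s=ctrl.sense();print(s['ee_rot'],s['eef_pos'],s['time_s'])
E
```

```text
pics
scene 1 cam at [-25.21547214 241.44192289 528.90394153]
fixture []
stop [([228.5, 201.0], 0.91)]
valve [([258.3, 228.4], 0.93), ([200.0, 269.0], 0.63)]
lever_knob [([308.7, 170.8], 0.74)]
tongue_nose [([280.3, 208.7], 0.65)]
nut_dish [([376.1, 230.0], 0.96), ([256.7, 172.8], 0.49)]
grease_tub [([195.8, 195.2], 0.78)]
hex_key [([258.9, 174.0], 0.37)]
spare_ring [([255.6, 302.5], 0.8)]
top 2 cam at [ 490.44486173 -214.55208645  982.81100816]
fixture [([181.6, 269.0], 0.59), ([242.2, 180.2], 0.55)]
stop [([238.5, 161.3], 0.64)]
valve [([178.0, 210.6], 0.72), ([243.4, 201.6], 0.67), ([238.8, 106.7], 0.66)]
lever_knob [([309.9, 192.8], 0.74), ([244.9, 200.6], 0.38)]
tongue_nose [([274.8, 200.0], 0.87)]
nut_dish [([333.9, 267.5], 0.87)]
grease_tub []
hex_key [([309.6, 118.5], 0.55)]
spare_ring [([180.0, 269.3], 0.82), ([239.7, 161.6], 0.71)]
[ 9.98408635e-06  1.72522597e-01  9.85005560e-01 -1.05605660e-06] [178.45661327 493.74884285 231.28895715] 1.0
```

View pics/scene0.png

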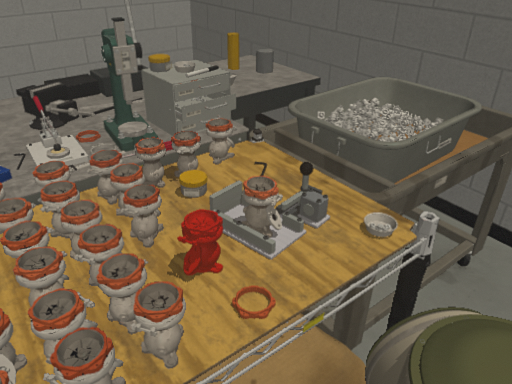

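View pics/top0.png

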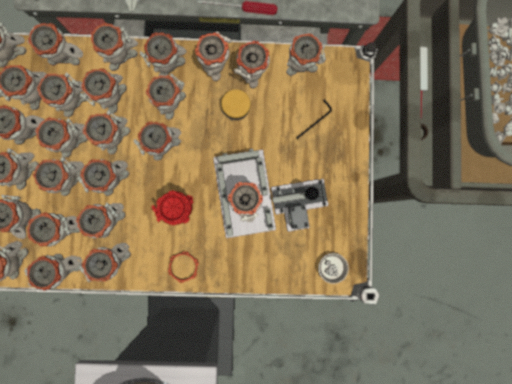

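```bash
python3 - <<'E'
from h import *
s=ctrl.capture('scene');t=ctrl.capture('top')
for n,a,b in [('stop',(228.5,201),(238.5,161.3)),('valve',(258.3,228.4),(243.4,201.6)),('knob',(308.7,170.8),(309.9,192.8)),('nose',(280.3,208.7),(274.8,200)),('dish',(376.1,230),(333.9,267.5)),('ring',(255.6,302.5),(180,269.3)),('redvalve?',(200,269),(178,210.6))]:
    X,e=tri(s,a,t,b);print(n,X.round(1),round(e,1))
X=lambda uv,z:atz(t,uv,z).round(0)
print('hex',X((309.6,118.5),4))
E
```

```text
stop [ 612.7 -194.5   35.4] 2.1
valve [ 524.1 -207.7    8.6] 3.4
knob [ 540.6 -351.9   90.1] 7.0
nose [ 531.1 -276.4   26.3] 8.9
dish [ 381.1 -419.5   -4.6] 11.7
ring [365.2 -72.1  11.5] 2.9
redvalve? [500.7 -55.2  -3.9] 8.9
hex [ 723. -358.    4.]
```

The scene view shows the fixture with its valve at about (260,205) and the knob at (307,168). The red look-alike is at (203,240). In the top view the fixture is at (243,193), the knob at (312,193), the dish at (332,267) and the ring at (184,266). I'll fit the fixture pose and check it with an overlay.

```bash
cat > fit.py <<'E'
from h import *
from scipy.optimize import least_squares
def F(q,X):
    c,s=np.cos(q[2]),np.sin(q[2]);return np.array([q[0]+c*X[0]-s*X[1],q[1]+s*X[0]+c*X[1],X[2]])
E
python3 - <<'E'
from fit import *
s=ctrl.capture('scene');t=ctrl.capture('top')
pts={'stop':(44,0,35),'lever_knob':(-57,-140,95),'tongue_nose':(-57,-59,34)}
obs=[]
for p in (s,t):
    for n,X in pts.items():
        r=ctrl.landmark_of(n,p)
        if r: obs.append((p,X,np.array(r[0]['point']),n))
f=lambda q:np.concatenate([proj(p,F(q,X))-u for p,X,u,n in obs])
r=least_squares(f,[570,-200,0.15],loss='soft_l1',x_scale=[10,10,.1]);q=r.x
print(q.round(3))
for (p,X,u,n),e in zip(obs,f(q).reshape(-1,2)):print(p['shot'],n,u,e.round(1))
def draw(p,q,box,k,fn):
    im=np.ascontiguousarray(p['img'][:,:,::-1]);x0,y0,w,h=box
    im=cv2.resize(im[y0:y0+h,x0:x0+w],None,fx=k,fy=k,interpolation=cv2.INTER_CUBIC)
    def L(P,c):
        cv2.polylines(im,[np.array([((proj(p,F(q,X))-[x0,y0]+.5)*k) for X in P]).astype(int)],True,c,1)
    L([(-124,-58,8),(64,-58,8),(64,58,8),(-124,58,8)],(0,255,0))
    for z in(35,63):L([(44,-45,z),(44,45,z)],(255,0,0))
    L([(-120,40,34),(44,40,34)],(255,255,0));L([(-120,-40,34),(44,-40,34)],(255,255,0))
    L([(-78,-183,24),(-36,-183,24),(-36,-65,24),(-78,-65,24)],(0,0,255))
    L([(-128,-128,58),(-78,-128,58),(-78,-92,58),(-128,-92,58)],(255,0,255))
    L([(-57,-140,95)]*2+[(-57,-140,24)],(0,255,255))
    cv2.imwrite(fn,im)
draw(s,q,(190,140,160,130),5,'pics/s1.png');draw(t,q,(200,135,150,115),5,'pics/t1.png')
for n,p in(('s',s),('t',t)):
    print([(np.round(d['point'],1).tolist(),round(d['score'],2)) for d in ctrl.landmark_of('valve',p)[:3]])
E
```

```text
[ 5.68731e+02 -2.05665e+02  1.90000e-01]
5 stop [231.8 201.5] [-1.5 -0.6]
5 lever_knob [304.6 168. ] [3.7 0.8]
5 tongue_nose [282.2 204.1] [1.9 3.4]
6 stop [241.4 162.1] [-2.  -0.7]
6 lever_knob [311.7 195.5] [ 0.6 -1. ]
[([200.4, 270.1], 0.88), ([258.6, 229.4], 0.83), ([242.2, 217.3], 0.27)]
[([177.9, 211.6], 0.92), ([244.6, 202.5], 0.67), ([242.0, 159.1], 0.48)]
```

View pics/s1.png

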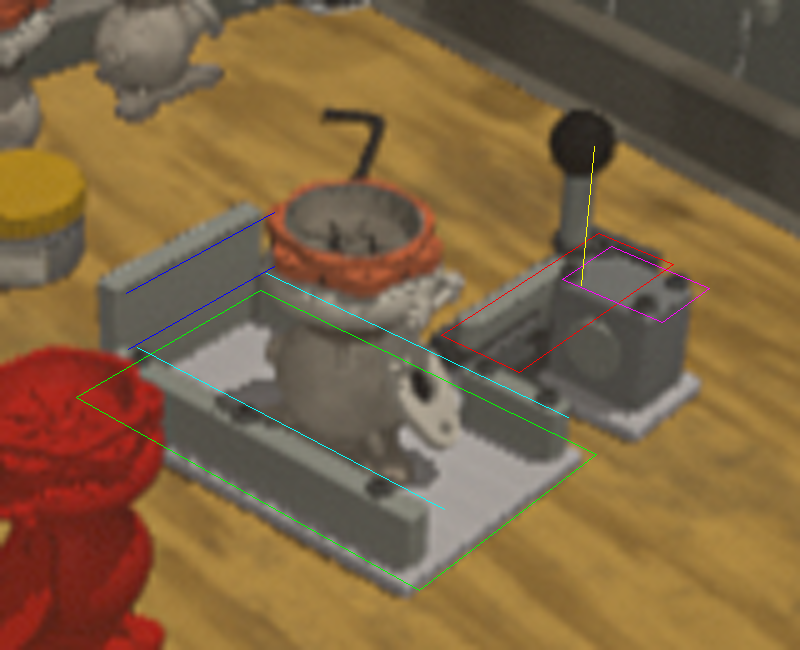

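View pics/t1.png

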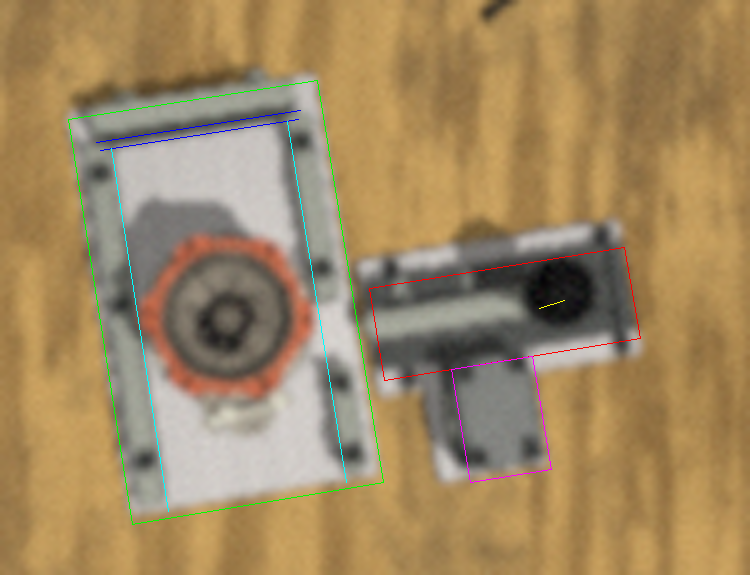

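The top overlay agrees to about 2 mm. The scene overlay sits about 2.4 px too far right. I'll refit using corner pixels read from the crops.

```bash
python3 - <<'E'
from fit import *
s=ctrl.capture('scene');t=ctrl.capture('top')
S=[((-124,58,8),(407,588)),((-124,-58,8),(584,453)),((-57,-140,95),(582,141)),((44,45,63),(112,288)),((-128,-92,58),(552,292)),((-128,-128,58),(632,315)),((-120,40,34),(402,512)),]
T=[((-124,58,8),(134,516)),((-124,-58,8),(380,480)),((64,58,8),(68,116)),((64,-58,8),(316,78)),((-57,-140,95),(558,291)),((-120,40,34),(160,507)),((44,45,63),(95,148)),((44,-45,63),(303,113))]
obs=[(s,X,(np.array(u)-2)/5+[190,140]) for X,u in S]+[(t,X,(np.array(u)-2)/5+[200,135]) for X,u in T]
for name,o in(('both',obs),('scene',obs[:len(S)]),('top',obs[len(S):])):
    f=lambda q:np.concatenate([proj(p,F(q,X))-u for p,X,u in o])
    r=least_squares(f,[570,-200,0.15],loss='soft_l1',x_scale=[10,10,.1]);print(name,r.x.round(3))
    if name!='top':print([ (o[i][1],e.round(1).tolist()) for i,e in enumerate(f(r.x).reshape(-1,2))])
    if name=='both':q=r.x
# valve: origin from landmarks, ring centre at z~106
for p,u in((s,(258.5,229)),(t,(244,202)),(t,((226-2)/5+200,(317-2)/5+135))):
    z=106 if u[1]<200 else 8
    w=atz(p,u,z)[:2]-q[:2];c,n=np.cos(q[2]),np.sin(q[2]);print('valve fix',(c*w[0]+n*w[1]).round(1),(-n*w[0]+c*w[1]).round(1))
b=((378-0)/5)
E
```

```text
both [ 5.71939e+02 -2.03340e+02  1.85000e-01]
[((-124, 58, 8), [0.1, 0.2]), ((-124, -58, 8), [0.5, 0.0]), ((-57, -140, 95), [0.7, 0.9]), ((44, 45, 63), [1.0, 0.6]), ((-128, -92, 58), [20.1, 5.9]), ((-128, -128, 58), [13.7, -5.5]), ((-120, 40, 34), [6.0, -0.8]), ((-124, 58, 8), [-1.6, -0.0]), ((-124, -58, 8), [-0.6, -0.9]), ((64, 58, 8), [-0.7, -1.0]), ((64, -58, 8), [-0.7, -1.0]), ((-57, -140, 95), [0.0, 0.5]), ((-120, 40, 34), [0.4, -0.7]), ((44, 45, 63), [-0.8, -2.8]), ((44, -45, 63), [-1.5, -2.0])]
scene [ 5.74962e+02 -2.00961e+02  1.81000e-01]
[((-124, 58, 8), [-2.2, -0.1]), ((-124, -58, 8), [-1.4, -0.1]), ((-57, -140, 95), [-0.9, 0.8]), ((44, 45, 63), [-0.7, 0.2]), ((-128, -92, 58), [18.2, 5.9]), ((-128, -128, 58), [11.9, -5.6]), ((-120, 40, 34), [3.8, -1.1])]
top [ 5.69881e+02 -2.04959e+02  1.88000e-01]
valve fix -47.6 6.2
valve fix -50.2 2.2
valve fix -45.6 -0.5
```

Fixture is at about (571.5, -203.5) with yaw 0.186. The valve is at fixture x ≈ -48 to -50. Both agree with the text. First I move across at height with the fingers shut.

Request:
{"name": "send_rows", "arguments": {
  "targets": [
    [1, -0.0235, -0.0303, 0, 0, 0, 0],
    [1, -0.0235, -0.0303, 0, 0, 0, 0],
    [1, -0.0235, -0.0303, 0, 0, 0, 0],
    [1, -0.0235, -0.0303, 0, 0, 0, 0],
    [1, -0.0235, -0.0303, 0, 0, 0, 0],
    [1, -0.0235, -0.0303, 0, 0, 0, 0],
    [1, -0.0235, -0.0303, 0, 0, 0, 0],
    [1, -0.0235, -0.0303, 0, 0, 0, 0],
    [1, -0.0235, -0.0303, 0, 0, 0, 0],
    [1, -0.0235, -0.0303, 0, 0, 0, 0]
  ]
}}

```text
time_s: 2.95
eef_pos: [296.7, 127.7, 231.5]
ee_rot: [0.0, 0.172, 0.985, 0.0]
force: [-0.3, -0.4, 0.2]
grip_width: 0.001
grip_force: 0.0
```

Request:
{"name": "send_rows", "arguments": {
  "targets": [
    [1, -0.0235, -0.0303, 0, 0, 0, 0],
    [1, -0.0235, -0.0303, 0, 0, 0, 0],
    [1, -0.0235, -0.0303, 0, 0, 0, 0],
    [1, -0.0235, -0.0303, 0, 0, 0, 0],
    [1, -0.0235, -0.0303, 0, 0, 0, 0],
    [1, -0.0235, -0.0303, 0, 0, 0, 0],
    [1, -0.0235, -0.0303, 0, 0, 0, 0],
    [1, -0.0235, -0.0303, 0, 0, 0, 0],
    [1, -0.0235, -0.0303, 0, 0, 0, 0],
    [1, -0.0235, -0.0303, 0, 0, 0, 0]
  ]
}}

```text
time_s: 4.2
eef_pos: [414.8, -237.2, 231.3]
ee_rot: [0.0, 0.173, 0.985, -0.0]
force: [1.7, 0.2, 0.2]
grip_width: -0.006
grip_force: 0.0
```

Request:
{"name": "send_rows", "arguments": {
  "targets": [
    [1, 0, 0, 0, 0, 0, 0.17],
    [1, 0, 0, 0, 0, 0, 0.17],
    [1, 0, 0, 0, 0, 0, 0.17],
    [1, 0, 0, 0, 0, 0, 0.17],
    [1, 0, 0, 0, 0, 0, 0.17],
    [1, 0, 0, 0, 0, 0, 0.17],
    [1, 0, 0, 0, 0, 0, 0.17],
    [1, 0, 0, 0, 0, 0, 0.17],
    [1, 0, 0, 0, 0, 0, 0.17],
    [1, 0, 0, 0, 0, 0, 0.17]
  ]
}}

```text
time_s: 5.45
eef_pos: [414.5, -235.9, 231.3]
ee_rot: [0.0, 0.855, 0.518, -0.0]
force: [-0.6, 0.3, -1.5]
grip_width: -0.002
grip_force: 0.0
```

Request:
{"name": "send_rows", "arguments": {
  "targets": [
    [1, 0, 0, 0, 0, 0, 0.17],
    [1, 0, 0, 0, 0, 0, 0.17],
    [1, 0, 0, 0, 0, 0, 0.17],
    [1, 0, 0, 0, 0, 0, 0.17],
    [1, 0, 0, 0, 0, 0, 0.17],
    [1, 0, 0, 0, 0, 0, 0.058],
    [1, 0, 0, 0, 0, 0, 0],
    [1, 0, 0, 0, 0, 0, 0],
    [1, 0, 0, 0, 0, 0, 0],
    [1, 0, 0, 0, 0, 0, 0]
  ]
}}

```text
time_s: 6.7
eef_pos: [414.5, -235.9, 231.3]
ee_rot: [0.0, 0.996, 0.093, 0.0]
force: [0.8, -0.5, 0.1]
grip_width: 0.004
grip_force: 0.0
```

Request:
{"name": "send_rows", "arguments": {
  "targets": [
    [1, 0, 0, 0, 0, 0.15, 0],
    [1, 0, 0, 0, 0, 0.15, 0],
    [1, 0, 0, 0, 0, 0.15, 0],
    [1, 0, 0, 0, 0, 0.15, 0],
    [1, 0, 0, 0, 0, 0.15, 0],
    [1, 0, 0, 0, 0, 0, 0],
    [1, 0, 0, 0, 0, 0, 0],
    [1, 0, 0, 0, 0, 0, 0],
    [1, 0, 0, 0, 0, 0, 0],
    [1, 0, 0, 0, 0, 0, 0]
  ]
}}

```text
time_s: 7.95
eef_pos: [414.7, -235.8, 231.4]
ee_rot: [-0.034, 0.926, 0.087, 0.364]
force: [-0.5, -0.1, 0.6]
grip_width: -0.0
grip_force: 0.0
```

```bash
cat > st.py <<'E'
from fit import *
from scipy.spatial.transform import Rotation as Ro
Q=[571.5,-203.5,0.186]
def loc(X):
    c,s=np.cos(Q[2]),np.sin(Q[2]);w=np.array(X)[:2]-Q[:2];return np.array([c*w[0]+s*w[1],-s*w[0]+c*w[1],X[2]])
def st():
    s=ctrl.sense();w,x,y,z=s['ee_rot'];R=Ro.from_quat([x,y,z,w]).as_matrix()
    RF=Ro.from_euler('z',-Q[2]).as_matrix()@R
    print('t',s['time_s'],'world',np.round(s['eef_pos'],1),'fix',loc(s['eef_pos']).round(1),'F',np.round(s['force'],1),'grip',s['grip_width'],'q',np.round(s['joints'],2));print('tool axes in fixture (cols)\n',RF.round(3));return s,RF
def to(T):  # shift in tool axes (mm) to fixture point
    s,RF=st();print('to',T,'tool shift',(RF.T@(np.array(T)-loc(s['eef_pos']))).round(1))
E
python3 -c "
from st import *
to((-125,-4,60));to((-125,-4,21))"
```

```text
t 7.95 world [ 414.7 -235.8  231.4] fix [-160.1   -2.7  231.4] F [-0.5 -0.1  0.6] grip -0.0003525270292392956 q [-1.16  0.03  2.04  0.86  1.07 -0.2 ]
tool axes in fixture (cols)
 [[ 0.732  0.001  0.681]
 [ 0.001 -1.     0.001]
 [ 0.681  0.    -0.732]]
to (-125, -4, 60) tool shift [-91.1   1.3 149.3]
t 7.95 world [ 414.7 -235.8  231.4] fix [-160.1   -2.7  231.4] F [-0.5 -0.1  0.6] grip -0.0003525270292392956 q [-1.16  0.03  2.04  0.86  1.07 -0.2 ]
tool axes in fixture (cols)
 [[ 0.732  0.001  0.681]
 [ 0.001 -1.     0.001]
 [ 0.681  0.    -0.732]]
to (-125, -4, 21) tool shift [-117.7    1.3  177.9]
```

Request:
{"name": "send_rows", "arguments": {
  "targets": [
    [1, -0.0147, 0.0002, 0.0222, 0, 0, 0],
    [1, -0.0147, 0.0002, 0.0222, 0, 0, 0],
    [1, -0.0147, 0.0002, 0.0222, 0, 0, 0],
    [1, -0.0147, 0.0002, 0.0222, 0, 0, 0],
    [1, -0.0147, 0.0002, 0.0222, 0, 0, 0],
    [1, -0.0147, 0.0002, 0.0222, 0, 0, 0],
    [1, -0.0147, 0.0002, 0.0222, 0, 0, 0],
    [1, -0.0147, 0.0002, 0.0222, 0, 0, 0],
    [1, 0, 0, 0, 0, 0, 0],
    [1, 0, 0, 0, 0, 0, 0]
  ]
}}

```text
time_s: 9.2
eef_pos: [449.4, -231.2, 21.9]
ee_rot: [-0.034, 0.926, 0.087, 0.365]
force: [-0.2, 0.8, 0.6]
grip_width: 0.001
grip_force: 0.0
```

```bash
python3 -c "
from st import *
st()
p=ctrl.capture('scene');cv2.imwrite('pics/s2.png',cv2.resize(p['img'][130:280,180:380,::-1],None,fx=4,fy=4,interpolation=cv2.INTER_CUBIC))"
```

```text
t 9.2 world [ 449.4 -231.2   21.9] fix [-125.1   -4.7   21.9] F [-0.2  0.8  0.6] grip 0.0006388919344686053 q [-1.07  0.53  2.15  1.36  0.72 -0.87]
tool axes in fixture (cols)
 [[ 0.731  0.001  0.682]
 [ 0.001 -1.     0.   ]
 [ 0.682  0.001 -0.731]]
```

View pics/s2.png

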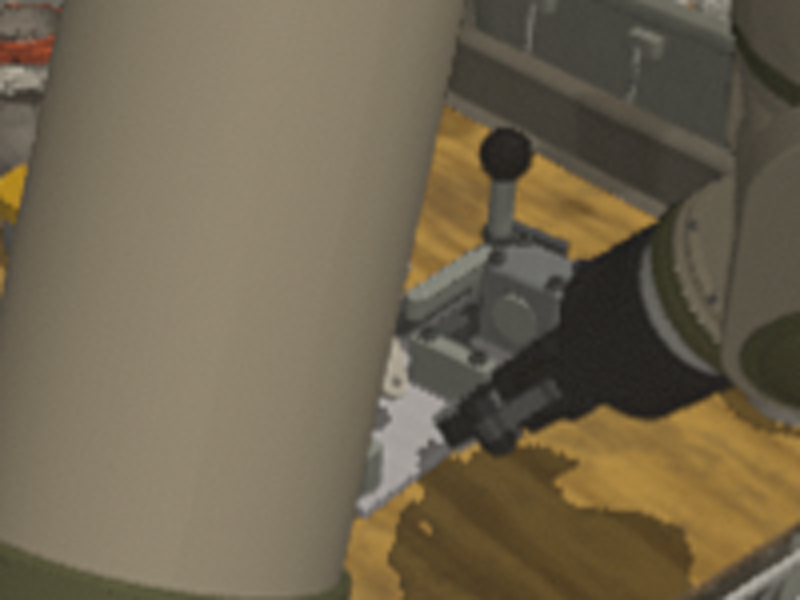

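The fingertips are over the front of the plate at about (450,430). The port is ahead at (398,370) and the forearm hides the valve. Pushing along the guides now.

Request:
{"name": "send_rows", "arguments": {
  "targets": [
    [1, 0.0044, 0, 0.0041, 0, 0, 0],
    [1, 0.0044, 0, 0.0041, 0, 0, 0],
    [1, 0.0044, 0, 0.0041, 0, 0, 0],
    [1, 0.0044, 0, 0.0041, 0, 0, 0],
    [1, 0.0044, 0, 0.0041, 0, 0, 0],
    [1, 0.0044, 0, 0.0041, 0, 0, 0],
    [1, 0.0044, 0, 0.0041, 0, 0, 0],
    [1, 0.0044, 0, 0.0041, 0, 0, 0],
    [1, 0.0044, 0, 0.0041, 0, 0, 0],
    [1, 0, 0, 0, 0, 0, 0]
  ]
}}

```text
time_s: 10.5
eef_pos: [502.8, -220.7, 21.2]
ee_rot: [-0.034, 0.926, 0.087, 0.365]
force: [0.2, -0.0, 0.1]
grip_width: -0.003
grip_force: 0.0
```

```bash
python3 -c "
from st import *
st()
p=ctrl.capture('top');cv2.imwrite('pics/t2.png',cv2.resize(p['img'][135:260,190:350,::-1],None,fx=5,fy=4.8,interpolation=cv2.INTER_CUBIC))"
```

```text
t 10.5 world [ 502.8 -220.7   21.2] fix [-70.7  -4.2  21.2] F [ 0.2 -0.   0.1] grip -0.003109409876670298 q [-0.93  0.57  2.05  1.39  0.67 -0.76]
tool axes in fixture (cols)
 [[ 0.731  0.002  0.682]
 [ 0.001 -1.     0.001]
 [ 0.682  0.    -0.731]]
```

View pics/t2.png

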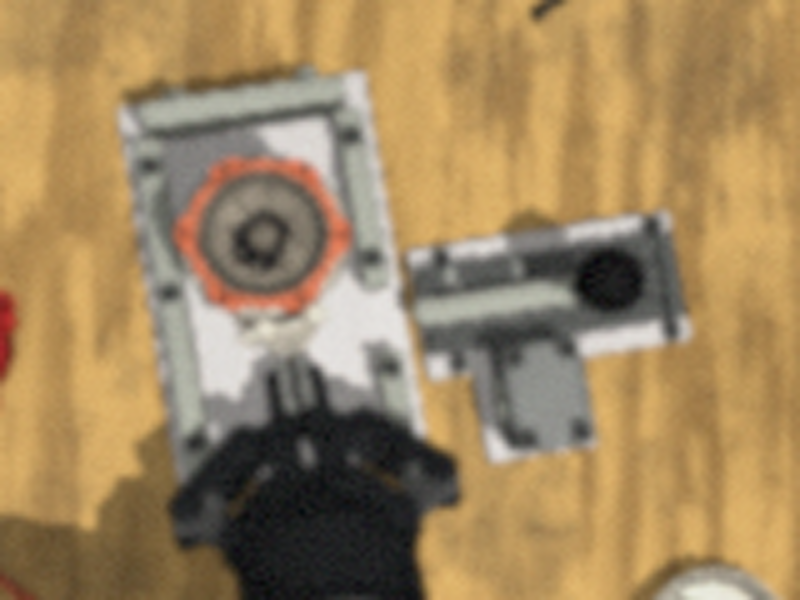

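The valve is upright in the guides with its ring at (262,233), having advanced about 32 mm, and the lever hasn't moved. Continuing gently.

Request:
{"name": "send_rows", "arguments": {
  "targets": [
    [1, 0.0011, 0, 0.001, 0, 0, 0],
    [1, 0.0011, 0, 0.001, 0, 0, 0],
    [1, 0.0011, 0, 0.001, 0, 0, 0],
    [1, 0.0011, 0, 0.001, 0, 0, 0],
    [1, 0.0011, 0, 0.001, 0, 0, 0],
    [1, 0.0011, 0, 0.001, 0, 0, 0],
    [1, 0.0011, 0, 0.001, 0, 0, 0],
    [1, 0.0011, 0, 0.001, 0, 0, 0],
    [1, 0.0011, 0, 0.001, 0, 0, 0],
    [1, 0.0007, 0, 0.0007, 0, 0, 0]
  ]
}}

```text
time_s: 11.8
eef_pos: [516.6, -218.2, 21.3]
ee_rot: [-0.034, 0.926, 0.087, 0.365]
force: [-2.4, -0.5, -1.6]
grip_width: -0.002
grip_force: 1.0
```

Request:
{"name": "send_rows", "arguments": {
  "targets": [
    [1, 0.0004, 0, 0.0003, 0, 0, 0],
    [1, 0.0004, 0, 0.0003, 0, 0, 0],
    [1, 0.0004, 0, 0.0003, 0, 0, 0],
    [1, 0.0004, 0, 0.0003, 0, 0, 0],
    [1, 0.0004, 0, 0.0004, 0, 0, 0],
    [1, 0.0004, 0, 0.0004, 0, 0, 0],
    [1, 0, 0, 0, 0, 0, 0],
    [1, 0, 0, 0, 0, 0, 0],
    [1, 0, 0, 0, 0, 0, 0],
    [1, 0, 0, 0, 0, 0, 0]
  ]
}}

```text
time_s: 13.05
eef_pos: [519.6, -217.7, 21.5]
ee_rot: [-0.034, 0.926, 0.087, 0.365]
force: [-1.0, -0.8, -1.4]
grip_width: 0.0
grip_force: 0.7
```

```bash
python3 -c "
from st import *
st()
p=ctrl.capture('top');cv2.imwrite('pics/t3.png',cv2.resize(p['img'][135:260,190:350,::-1],None,fx=5,fy=4.8,interpolation=cv2.INTER_CUBIC))"
```

```text
t 13.05 world [ 519.6 -217.7   21.5] fix [-53.6  -4.4  21.5] F [-1.  -0.8 -1.4] grip 9.376336182738025e-06 q [-0.9   0.58  2.02  1.4   0.66 -0.73]
tool axes in fixture (cols)
 [[ 0.732  0.001  0.682]
 [ 0.001 -1.     0.001]
 [ 0.682  0.    -0.732]]
```

View pics/t3.png

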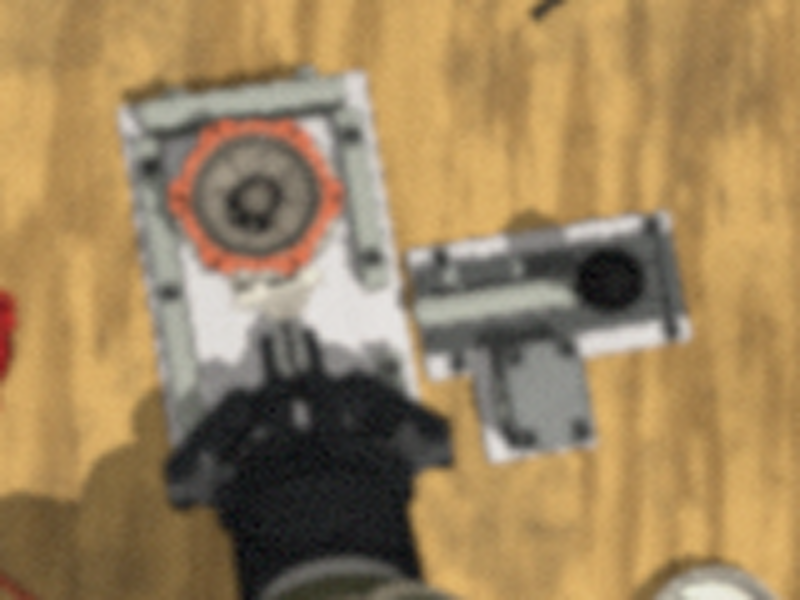

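The ring is at (254,197) and force is still at sliding level, so the valve isn't against the stop yet. Continuing.

Request:
{"name": "send_rows", "arguments": {
  "targets": [
    [1, 0.0004, 0, 0.0003, 0, 0, 0],
    [1, 0.0004, 0, 0.0003, 0, 0, 0],
    [1, 0.0004, 0, 0.0004, 0, 0, 0],
    [1, 0.0004, 0, 0.0004, 0, 0, 0],
    [1, 0.0004, 0, 0.0004, 0, 0, 0],
    [1, 0.0004, 0, 0.0004, 0, 0, 0],
    [1, 0, 0, 0, 0, 0, 0],
    [1, 0, 0, 0, 0, 0, 0],
    [1, 0, 0, 0, 0, 0, 0],
    [1, 0, 0, 0, 0, 0, 0]
  ]
}}

```text
time_s: 14.35
eef_pos: [522.8, -217.1, 21.5]
ee_rot: [-0.034, 0.926, 0.087, 0.365]
force: [-1.9, -1.0, -0.8]
grip_width: -0.001
grip_force: 0.6
```

```bash
python3 -c "
from st import *
st()
p=ctrl.capture('top')
for r in ctrl.landmark_of('valve',p)[:3]: print(r, loc(atz(p,r['point'],8)).round(1))
for z,u in((106,(254/5+190-.4,197/4.8+135-.4)),(106,(262/5+190-.4,233/4.8+135-.4))):print('ring before',loc(atz(p,u,z)).round(1))
"
```

```text
t 14.35 world [ 522.8 -217.1   21.5] fix [-50.4  -4.4  21.5] F [-1.9 -1.  -0.8] grip -0.0012249890550345797 q [-0.89  0.58  2.01  1.4   0.66 -0.72]
tool axes in fixture (cols)
 [[ 0.732  0.001  0.682]
 [ 0.001 -1.     0.001]
 [ 0.682  0.    -0.732]]
{'point': [241.3, 180.8], 'score': 0.91} [-0.6  1.   8. ]
{'point': [175.7, 211.7], 'score': 0.7} [-47.4 159.4   8. ]
ring before [  2.1   1.5 106. ]
ring before [-13.8   0.6 106. ]
```

Request:
{"name": "send_rows", "arguments": {
  "targets": [
    [1, 0.0004, 0, 0.0003, 0, 0, 0],
    [1, 0.0004, 0, 0.0003, 0, 0, 0],
    [1, 0.0004, 0, 0.0004, 0, 0, 0],
    [1, 0.0004, 0, 0.0004, 0, 0, 0],
    [1, 0.0004, 0, 0.0004, 0, 0, 0],
    [1, 0.0004, 0, 0.0004, 0, 0, 0],
    [1, 0, 0, 0, 0, 0, 0],
    [1, 0, 0, 0, 0, 0, 0],
    [1, 0, 0, 0, 0, 0, 0],
    [1, 0, 0, 0, 0, 0, 0]
  ]
}}

```text
time_s: 15.7
eef_pos: [526.0, -216.5, 21.6]
ee_rot: [-0.034, 0.926, 0.087, 0.365]
force: [-0.9, 0.6, -0.4]
grip_width: 0.002
grip_force: 0.6
```

Request:
{"name": "send_rows", "arguments": {
  "targets": [
    [1, 0.0004, 0, 0.0003, 0, 0, 0],
    [1, 0.0004, 0, 0.0003, 0, 0, 0],
    [1, 0.0004, 0, 0.0004, 0, 0, 0],
    [1, 0.0004, 0, 0.0004, 0, 0, 0],
    [1, 0, 0, 0, 0, 0, 0],
    [1, 0, 0, 0, 0, 0, 0],
    [1, 0, 0, 0, 0, 0, 0],
    [1, 0, 0, 0, 0, 0, 0],
    [1, 0, 0, 0, 0, 0, 0],
    [1, 0, 0, 0, 0, 0, 0]
  ]
}}

```text
time_s: 16.95
eef_pos: [527.2, -216.3, 21.3]
ee_rot: [-0.034, 0.927, 0.086, 0.364]
force: [-15.3, -2.8, 5.4]
grip_width: 0.003
grip_force: 7.8
```

```bash
python3 -c "
from st import *
st()
p=ctrl.capture('top')
for r in ctrl.landmark_of('valve',p)[:2]: print(r, loc(atz(p,r['point'],8)).round(1))
cv2.imwrite('pics/t4.png',cv2.resize(p['img'][145:220,205:305,::-1],None,fx=8,fy=8,interpolation=cv2.INTER_CUBIC))"
```

```text
t 16.95 world [ 527.2 -216.3   21.3] fix [-45.9  -4.4  21.3] F [-15.3  -2.8   5.4] grip 0.0025480531193961464 q [-0.88  0.59  2.    1.4   0.65 -0.71]
tool axes in fixture (cols)
 [[ 0.733 -0.     0.68 ]
 [ 0.    -1.    -0.   ]
 [ 0.68   0.    -0.733]]
{'point': [177.2, 211.1], 'score': 0.87} [-46.6 155.9   8. ]
{'point': [238.4, 179.8], 'score': 0.69} [2.7 7.2 8. ]
```

View pics/t4.png

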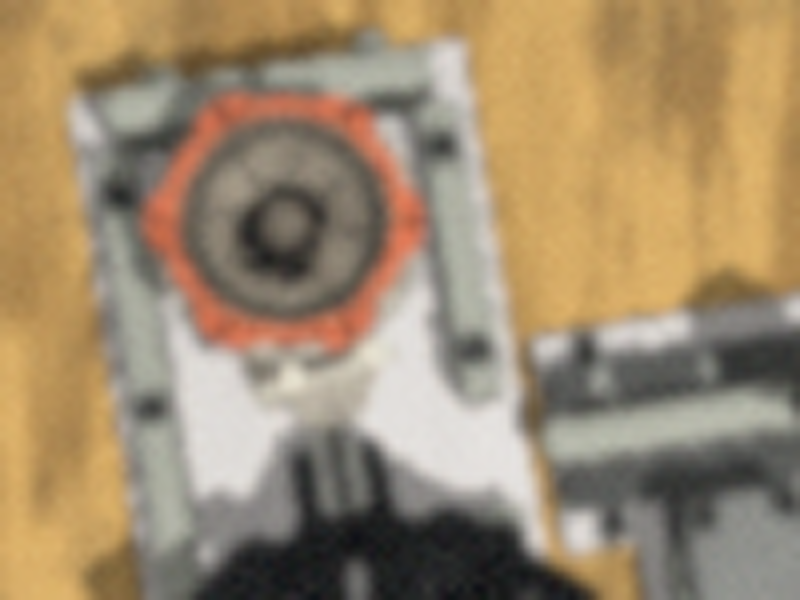

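The force jumped to 15 N and the valve stands against the stop plate, with the ring at (285,222) overlapping the top of the stop. Retreat, lift, straighten up, and cross to the knob's right side.

Request:
{"name": "send_rows", "arguments": {
  "targets": [
    [1, -0.0073, 0, -0.0068, 0, 0, 0],
    [1, -0.0073, 0, -0.0068, 0, 0, 0],
    [1, -0.0073, 0, -0.0068, 0, 0, 0],
    [1, -0.0073, 0, -0.0068, 0, 0, 0],
    [1, -0.0073, 0, -0.0068, 0, 0, 0],
    [1, -0.0073, 0, -0.0068, 0, 0, 0],
    [1, -0.0073, 0, -0.0068, 0, 0, 0],
    [1, -0.0073, 0, -0.0068, 0, 0, 0],
    [1, 0, 0, 0, 0, 0, 0],
    [1, 0, 0, 0, 0, 0, 0]
  ]
}}

```text
time_s: 18.3
eef_pos: [449.7, -231.0, 21.6]
ee_rot: [-0.034, 0.926, 0.087, 0.365]
force: [-0.6, 0.2, 0.0]
grip_width: -0.002
grip_force: 0.0
```

Request:
{"name": "send_rows", "arguments": {
  "targets": [
    [1, 0.0109, 0, -0.0117, 0, 0, 0],
    [1, 0.0109, 0, -0.0117, 0, 0, 0],
    [1, 0.0109, 0, -0.0117, 0, 0, 0],
    [1, 0.0109, 0, -0.0117, 0, 0, 0],
    [1, 0.0109, 0, -0.0117, 0, 0, 0],
    [1, 0.0109, 0, -0.0117, 0, 0, 0],
    [1, 0.0109, 0, -0.0117, 0, 0, 0],
    [1, 0.0109, 0, -0.0117, 0, 0, 0],
    [1, 0.0109, 0, -0.0117, 0, 0, 0],
    [1, 0.0109, 0, -0.0117, 0, 0, 0]
  ]
}}

```text
time_s: 19.55
eef_pos: [449.8, -230.6, 182.1]
ee_rot: [-0.034, 0.926, 0.087, 0.365]
force: [0.1, 0.6, -0.0]
grip_width: -0.004
grip_force: 0.0
```

Request:
{"name": "send_rows", "arguments": {
  "targets": [
    [1, 0, 0, 0, 0, -0.15, 0],
    [1, 0, 0, 0, 0, -0.15, 0],
    [1, 0, 0, 0, 0, -0.15, 0],
    [1, 0, 0, 0, 0, -0.15, 0],
    [1, 0, 0, 0, 0, -0.15, 0],
    [1, 0, 0, 0, 0, 0, 0],
    [1, 0, 0, 0, 0, 0, 0],
    [1, 0, 0, 0, 0, 0, 0],
    [1, 0, 0, 0, 0, 0, 0],
    [1, 0, 0, 0, 0, 0, 0]
  ]
}}

```text
time_s: 20.8
eef_pos: [449.4, -231.1, 181.6]
ee_rot: [-0.0, 0.996, 0.093, 0.0]
force: [0.4, -0.2, -0.1]
grip_width: -0.004
grip_force: 0.0
```

Request:
{"name": "send_rows", "arguments": {
  "targets": [
    [1, 0.0068, 0.0191, 0, 0, 0, 0],
    [1, 0.0068, 0.0191, 0, 0, 0, 0],
    [1, 0.0068, 0.0191, 0, 0, 0, 0],
    [1, 0.0068, 0.0191, 0, 0, 0, 0],
    [1, 0.0068, 0.0191, 0, 0, 0, 0],
    [1, 0.0068, 0.0191, 0, 0, 0, 0],
    [1, 0.0068, 0.0191, 0, 0, 0, 0],
    [1, 0.0068, 0.0191, 0, 0, 0, 0],
    [1, 0.0068, 0.0191, 0, 0, 0, 0],
    [1, 0.0068, 0.0191, 0, 0, 0, 0]
  ]
}}

```text
time_s: 22.05
eef_pos: [552.1, -406.6, 181.4]
ee_rot: [-0.0, 0.996, 0.093, 0.0]
force: [0.2, -0.9, 0.7]
grip_width: -0.005
grip_force: 0.0
```

```bash
python3 -c "
from st import *
to((-57,-195,80))
p=ctrl.capture('top')
for n,z in(('valve',8),('lever_knob',95)):
  for r in ctrl.landmark_of(n,p)[:2]: print(n,r, loc(atz(p,r['point'],z)).round(1))
p=ctrl.capture('scene');cv2.imwrite('pics/s3.png',cv2.resize(p['img'][130:280,180:380,::-1],None,fx=4,fy=4,interpolation=cv2.INTER_CUBIC))"
```

```text
t 22.05 world [ 552.1 -406.6  181.4] fix [ -56.6 -196.   181.4] F [ 0.2 -0.9  0.7] grip -0.0052959470768534625 q [-0.81  0.72  1.    0.    1.43  0.58]
tool axes in fixture (cols)
 [[ 1.     0.001  0.   ]
 [ 0.001 -1.     0.   ]
 [ 0.    -0.    -1.   ]]
to (-57, -195, 80) tool shift [ -0.4  -1.  101.4]
valve {'point': [240.7, 178.6], 'score': 0.9} [4.6 1.5 8. ]
lever_knob {'point': [310.6, 192.1], 'score': 0.72} [ -53.9 -139.1   95. ]
```

View pics/s3.png

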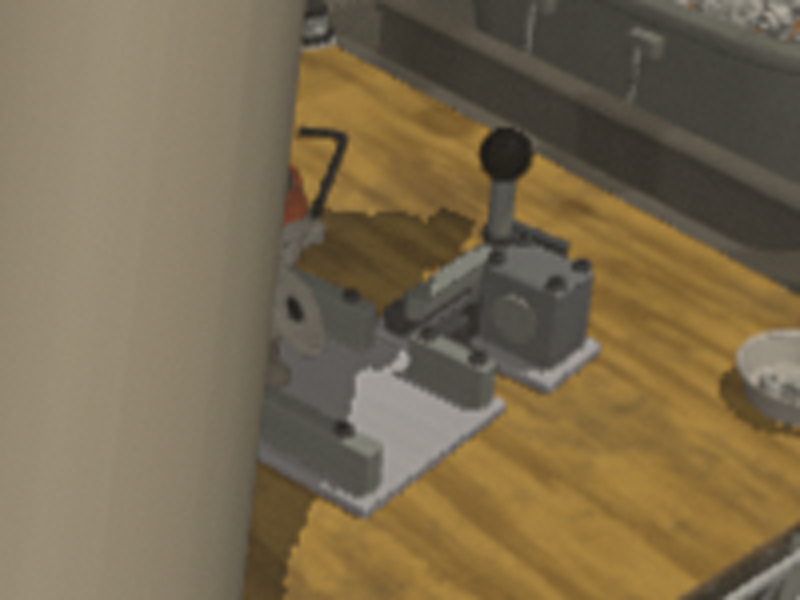

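The valve is home, clear of the tongue gap, and the knob is still open at (505,155). Descend beside the knob and push.

Request:
{"name": "send_rows", "arguments": {
  "targets": [
    [1, 0, 0, 0.0125, 0, 0, 0],
    [1, 0, 0, 0.0125, 0, 0, 0],
    [1, 0, 0, 0.0125, 0, 0, 0],
    [1, 0, 0, 0.0125, 0, 0, 0],
    [1, 0, 0, 0.0125, 0, 0, 0],
    [1, 0, 0, 0.0125, 0, 0, 0],
    [1, 0, 0, 0.0125, 0, 0, 0],
    [1, 0, 0, 0.0125, 0, 0, 0],
    [1, 0.001, 0, 0, 0, 0, 0],
    [1, 0, 0, 0, 0, 0, 0]
  ]
}}

```text
time_s: 23.5
eef_pos: [553.2, -405.9, 81.9]
ee_rot: [0.0, 0.996, 0.093, 0.0]
force: [0.2, -0.9, 0.4]
grip_width: -0.004
grip_force: 0.0
```

Request:
{"name": "send_rows", "arguments": {
  "targets": [
    [1, 0, -0.006, 0, 0, 0, 0],
    [1, 0, -0.006, 0, 0, 0, 0],
    [1, 0, -0.006, 0, 0, 0, 0],
    [1, 0, -0.006, 0, 0, 0, 0],
    [1, 0, -0.006, 0, 0, 0, 0],
    [1, 0, -0.006, 0, 0, 0, 0],
    [1, 0, -0.006, 0, 0, 0, 0],
    [1, 0, -0.006, 0, 0, 0, 0],
    [1, 0, -0.006, 0, 0, 0, 0],
    [1, 0, -0.006, 0, 0, 0, 0]
  ]
}}

```text
time_s: 24.75
eef_pos: [541.9, -347.3, 81.7]
ee_rot: [0.001, 0.996, 0.093, 0.0]
force: [1.8, -8.0, -3.7]
grip_width: -0.004
grip_force: 3.8
```

Request:
{"name": "send_rows", "arguments": {
  "targets": [
    [1, 0, -0.003, 0, 0, 0, 0],
    [1, 0, -0.003, 0, 0, 0, 0],
    [1, 0, -0.003, 0, 0, 0, 0],
    [1, 0, -0.003, 0, 0, 0, 0],
    [1, 0, -0.003, 0, 0, 0, 0],
    [1, 0, 0, 0, 0, 0, 0],
    [1, 0, 0, 0, 0, 0, 0],
    [1, 0, 0, 0, 0, 0, 0],
    [1, 0, 0, 0, 0, 0, 0],
    [1, 0, 0, 0, 0, 0, 0]
  ]
}}

```text
time_s: 26.0
eef_pos: [539.0, -332.1, 81.5]
ee_rot: [-0.0, 0.996, 0.093, -0.0]
force: [0.1, -0.7, 1.1]
grip_width: -0.001
grip_force: 0.0
```

```bash
python3 -c "
from st import *
st()
p=ctrl.capture('top')
for n,z in(('valve',8),('lever_knob',95),('tongue_nose',34)):
  for r in ctrl.landmark_of(n,p)[:2]: print(n,r, loc(atz(p,r['point'],z)).round(1))
"
```

```text
t 26.0 world [ 539.  -332.1   81.5] fix [ -55.8 -120.4   81.5] F [ 0.1 -0.7  1.1] grip -0.0010469870157143947 q [-0.74  0.69  1.32 -0.    1.13  0.65]
tool axes in fixture (cols)
 [[ 1.     0.001 -0.   ]
 [ 0.001 -1.     0.   ]
 [-0.    -0.    -1.   ]]
valve {'point': [240.7, 178.6], 'score': 0.81} [4.6 1.5 8. ]
valve {'point': [177.4, 214.7], 'score': 0.75} [-54.8 156.6   8. ]
tongue_nose {'point': [248.5, 203.9], 'score': 0.53} [-56.4  -6.9  34. ]
```

The lever seems to have snapped ahead of the fingers. I'll push on until the end stop is felt.

Request:
{"name": "send_rows", "arguments": {
  "targets": [
    [1, 0, -0.002, 0, 0, 0, 0],
    [1, 0, -0.002, 0, 0, 0, 0],
    [1, 0, -0.002, 0, 0, 0, 0],
    [1, 0, -0.001, 0, 0, 0, 0],
    [1, 0, -0.001, 0, 0, 0, 0],
    [1, 0, -0.001, 0, 0, 0, 0],
    [1, 0, -0.001, 0, 0, 0, 0],
    [1, 0, 0, 0, 0, 0, 0],
    [1, 0, 0, 0, 0, 0, 0],
    [1, 0, 0, 0, 0, 0, 0]
  ]
}}

```text
time_s: 27.45
eef_pos: [537.1, -322.4, 81.5]
ee_rot: [0.0, 0.996, 0.093, 0.0]
force: [0.2, -0.8, 0.8]
grip_width: 0.0
grip_force: 0.4
```

Request:
{"name": "send_rows", "arguments": {
  "targets": [
    [1, 0, -0.001, 0, 0, 0, 0],
    [1, 0, -0.001, 0, 0, 0, 0],
    [1, 0, -0.001, 0, 0, 0, 0],
    [1, 0, 0, 0, 0, 0, 0],
    [1, 0, 0, 0, 0, 0, 0],
    [1, 0, 0, 0, 0, 0, 0],
    [1, 0, 0, 0, 0, 0, 0],
    [1, 0, 0, 0, 0, 0, 0],
    [1, 0, 0, 0, 0, 0, 0],
    [1, 0, 0, 0, 0, 0, 0]
  ]
}}

```text
time_s: 28.7
eef_pos: [537.0, -321.8, 81.7]
ee_rot: [0.003, 0.996, 0.093, 0.001]
force: [2.9, -12.8, -5.4]
grip_width: 0.005
grip_force: 6.4
```

The contact is at y ≈ -110 with 13 N, which is where the second stop should be. Back off, raise, and check.

Request:
{"name": "send_rows", "arguments": {
  "targets": [
    [1, 0, 0.008, 0, 0, 0, 0],
    [1, 0, 0.008, 0, 0, 0, 0],
    [1, 0, 0.008, 0, 0, 0, 0],
    [1, 0, 0.008, 0, 0, 0, 0],
    [1, 0, 0.008, 0, 0, 0, 0],
    [1, 0, 0.01, -0.02, 0, 0, 0],
    [1, 0, 0.01, -0.02, 0, 0, 0],
    [1, 0, 0.01, -0.02, 0, 0, 0],
    [1, 0, 0.01, -0.02, 0, 0, 0],
    [1, 0, 0, 0, 0, 0, 0]
  ]
}}

```text
time_s: 29.95
eef_pos: [551.8, -398.9, 162.7]
ee_rot: [0.001, 0.996, 0.093, 0.001]
force: [-0.1, 0.1, -0.1]
grip_width: 0.005
grip_force: 0.0
```

```bash
python3 -c "
from st import *
st()
p=ctrl.capture('top')
for n,z in(('valve',8),('lever_knob',95),('tongue_nose',34)):
  for r in ctrl.landmark_of(n,p)[:2]: print(n,r, loc(atz(p,r['point'],z)).round(1))
cv2.imwrite('pics/t5.png',cv2.resize(p['img'][135:260,190:350,::-1],None,fx=5,fy=4.8,interpolation=cv2.INTER_CUBIC))"
```

```text
t 29.95 world [ 551.8 -398.9  162.7] fix [ -55.5 -188.4  162.7] F [-0.1  0.1 -0.1] grip 0.004634266948104777 q [-0.8   0.71  1.05 -0.    1.37  0.59]
tool axes in fixture (cols)
 [[ 1.     0.     0.002]
 [ 0.    -1.    -0.002]
 [ 0.002  0.002 -1.   ]]
valve {'point': [177.0, 210.4], 'score': 0.84} [-45.  156.1   8. ]
valve {'point': [240.1, 178.8], 'score': 0.65} [4.3 3.  8. ]
lever_knob {'point': [287.2, 197.8], 'score': 0.51} [-58.  -88.3  95. ]
lever_knob {'point': [247.7, 206.1], 'score': 0.49} [-62.3  -3.8  95. ]
tongue_nose {'point': [248.2, 203.2], 'score': 0.56} [-54.7  -6.4  34. ]
```

View pics/t5.png

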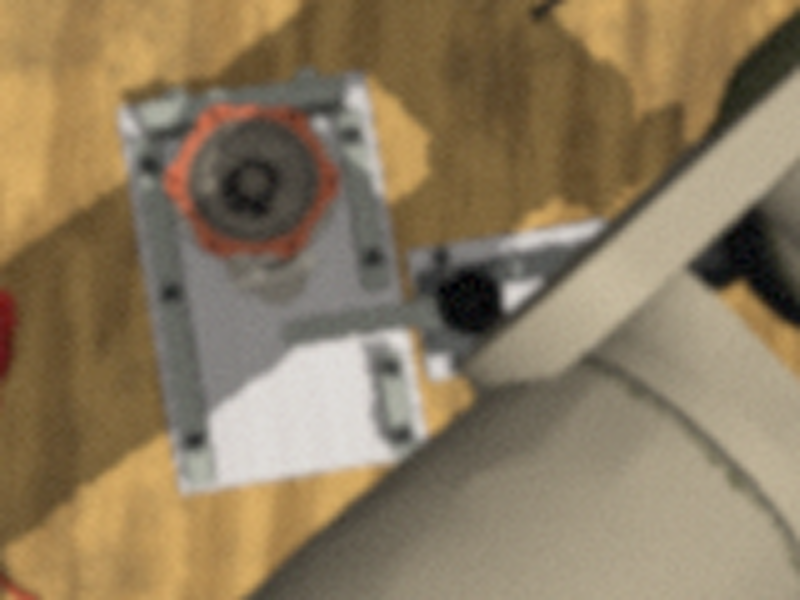

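The top view shows the tongue across the near side of the valve, with its nose at (285,327) and the knob at (469,298). A quick check of the lever's travel from knob pixels.

```bash
python3 -c "
from st import *
p=ctrl.capture('top')
f=lambda u,z:loc(atz(p,(u[0]/5+190-.4,u[1]/4.8+135-.4),z))
a,b=f((469,298),95),f((611,278),95);print(a,b,a-b)
print('nose',f((285,330),41),f((285,330),27))
print(b-F([0,0,0],(-57,-140,95)))"
```

```text
[-54.47326424 -80.774843    95.        ] [ -55.12919617 -141.41848081   95.        ] [ 0.65593192 60.64363781  0.        ]
nose [-54.71144987  -2.81756896  41.        ] [-54.31025169  -2.92081496  27.        ]
[ 1.87080383 -1.41848081  0.        ]
```

The lever travelled 60.6 mm, so it is fully home. Handing in.

```bash
python3 -c "
from rig import ctrl
print(ctrl.finish_job())"
```

```text
the job is handed in; nothing more can be done
None
```

The job is handed in (no verdict came back): by camera and force readings the valve rests against the stop plate and the lever is at its second stop, with the tongue across the valve's near side.

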